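# Clear the bamboo offcuts from under the lantern frame

### The job

Clear the cutting board: with the scraper block, rake all four bamboo offcuts off the front edge of the board into the steel pan standing against it, without touching the offcuts with the hand. The lantern frame hanging over the back of the board is freshly glued, so keep clear of it, and leave the other things on the board and table where they are. When the board is clear, stand the scraper back on its foot on the board and let go.

Things in the scene. Friction and masses are not known exactly. Their poses are not given: they have to be found in the camera images.
- board: fixed cutting board with an olive mat, 340 (x) by 500 (y) by 30 mm high, level; origin at the centre of its underside on the table, so its top is 30 above the origin; x points away from the robot side, so the front edge is at x = -170 mm; z up
- pan: fixed sheet-steel bench pan against the board's front edge, square with the board; origin at the centre of its underside; inner floor 150 (x) by 320 mm (y), 3 mm thick; its +x side is the open mouth, flush with the board's front edge, its floor 27 below the board's top; side walls 25 high (lower than the board's top), back wall at x = -75, 40 high; a wooden handle, 22 mm thick, runs from the back wall to x = -170
- frame: fixed stand with an open six-sided lantern frame of 7 mm bamboo rods hanging from it over the back of the board, axes as the board's; not to be touched. Origin on the table straight below the lantern's centre. Lantern from 315 to 575 mm above the table, at most 135 from its centre line. The stand's 16 mm post, 690 high, is at x = 45, y = 200 mm, behind the board, on a 90 by 160 foot plate
- frame_low (a point): middle of the front rod of the lantern frame's lowest ring, 315 mm above the table; the rod is 100 mm long along y
- frame_wide (a point): middle of the front rod of the lantern frame's widest part, 365 mm above the table, the rod 135 mm long along y; from here the front goes straight up to 515 mm and then slopes back
- scraper: loose scraper block, about 300 g: wooden foot with black sole, 44 deep (x), 180 wide (y), 30 mm high, standing on the board, and a straight handle leaning 35 degrees from vertical towards -x, along (-0.574, 0, 0.819). Origin on the handle's centre line, where it is best gripped; z up when it stands. Handle 26 thick (y) by 24; its end is only 22 beyond the origin, the foot 85 before it. Sole centre at x = +41, z = -103 mm
- sole_front (a point): middle of the lower front edge of the scraper's sole, the 180 mm long edge (along y) that rakes, on its -x side, below the handle; at x = +19, z = -103 mm from the scraper's origin; axes as the scraper's
- offcut1: loose offcut of split bamboo, a flat pale strip 95 mm long, 16 wide, 10 thick, lying flat on the board at the start; origin at its centre, y along its length, z through its thickness; about 15 g
- offcut2: loose offcut of split bamboo, a flat pale strip 75 mm long, 18 wide, 10 thick, lying flat on the board at the start; origin at its centre, y along its length, z through its thickness; about 15 g
- offcut3: loose offcut of split bamboo, a flat pale strip 62 mm long, 22 wide, 12 thick, lying flat on the board at the start; origin at its centre, y along its length, z through its thickness; about 15 g
- offcut4: loose offcut of split bamboo, a flat pale strip 82 mm long, 16 wide, 10 thick, lying flat on the board at the start; origin at its centre, y along its length, z through its thickness; about 15 g
- glue_jar: bystander: jar, 60 mm across, 85 high, standing near the left (+y) end of the board; origin under its centre
- weight: bystander: steel paper weight, 70 by 40 mm, 46 high with its knob, near the right (-y) end of the board; origin under its centre
- scissors: bystander: scissors lying on the table left of the board, about 200 mm long; origin at the pivot
- tape_roll: bystander: roll of tape lying on the table left of the board, 100 mm across, 24 high; origin under its centre
- brush_pot: bystander: white cup on the table right of the board, 76 mm across, 100 high; origin under its centre
- paste_brush: bystander: brush lying on the table right of the board, 190 mm long; origin under its middle
- awl: bystander: awl lying on the table right of the board, 180 mm long; origin under its middle

How it is judged:
At the end, for the whole second after the job is handed in: All four offcuts lie in the pan (centres inside its floor outline and less than 45 mm above the table), and the scraper stands on its foot on the board, upright within 0.1 rad and its foot flat on the board within 6 mm (x of offcut1 in the frame of pan between -0.075 and 0.075 m and y of offcut1 in the frame of pan between -0.16 and 0.16 m and z of each of offcut1, offcut2, offcut3, offcut4 in the frame of pan below 0.045 m and x of offcut2 in the frame of pan between -0.075 and 0.075 m and y of offcut2 in the frame of pan between -0.16 and 0.16 m and x of offcut3 in the frame of pan between -0.075 and 0.075 m and y of offcut3 in the frame of pan between -0.16 and 0.16 m and x of offcut4 in the frame of pan between -0.075 and 0.075 m and y of offcut4 in the frame of pan between -0.16 and 0.16 m and angle between scraper's own z axis and vertical below 0.1 rad and z of scraper in the frame of board between 0.127362 and 0.139362 m and x of scraper in the frame of board between -0.2 and 0.2 m and y of scraper in the frame of board between -0.24 and 0.24 m); the robot touches nothing.
It fails at once if the hand or arm touches an offcut (over 0.5 N) (contact force between any of the fingers, the arm and offcut1 above 0.5 N or contact force between any of the fingers, the arm and offcut2 above 0.5 N or contact force between any of the fingers, the arm and offcut3 above 0.5 N or contact force between any of the fingers, the arm and offcut4 above 0.5 N).
It fails at once if the lantern frame or its stand is touched (over 1 N) (contact force between frame and anything else above 1 N).
It fails at once if a bystander is moved by more than 30 mm (distance of any of glue_jar, weight, scissors, tape_roll, brush_pot, paste_brush, awl from where it was at the start of the episode above 0.03 m).
It also fails if it takes over 51 s, if anything falls off the work surface, if the arm or the gripper's body presses on something with over 40 N, if the wrist force passes 120 N, or if a joint passes its speed limit or range.

### The arm

A 6-joint arm with a two-finger parallel gripper is mounted at the origin on the work surface. World frame = base frame: x ahead of the robot, y to its left, z up, the work surface at z = 0. Lengths are in m, angles in rad, forces in N, time in s.
With the tool pointing down it reaches from about 0.25 to 0.775 m from the base axis. Payload 8.9 kg.
Tool frame: the origin (TCP) lies between the finger pads; the fingertips stand 8 mm ahead of it and the grasp point (between the pads) lies 11 mm behind it; z points along the fingers, y is the direction in which the jaws open and shut (so a half turn about z gives the same grasp; the last joint's range is limited). The gripper opens to 85 mm and grips with 20 to 120 N. Pads are 22 mm wide; open, the fingers measure 114 mm over their backs; the gripper's body (76 mm by 85 mm) begins 54 mm behind the grasp point. The pads swing forward as they close: fully open they stand 13 mm farther back than shut.
Start: joints at [-0.139, 0.291, -0.153, 1.127, 0, 1.431], TCP at [0.525, 0, 0.239] pointing down, gripper open.
Joint ranges: [-2.52, 2.52], [-0.91, 1.74], [-1.3, 1.37], [-1.96, 2.02], [-1.52, 1.47], [-3.14, 3.14]. Speed limits (rad/s): [2.22, 2.22, 2.79, 3.14, 3.14, 3.14].

### API

Orientations are given as a unit quaternion [w, x, y, z].
In Python, from workcell import bot, grab_frame, get_calibration, workorder gives the robot as it stands.
- The arm moves only by the shell command python3 -m handwheel 'ROWS' [FORCE]. ROWS is a JSON object of lists of equal length, an entry for each row: "translation": the shift along the tool's x, y, z in m, a list of three; "turn": the turn, a rotation vector about the tool's x, y, z in rad, a list of three; "fingers": the opening, from 0 (shut) to 1 (fully open). In form: {"translation": [[tx, ty, tz], ...], "turn": [[ax, ay, az], ...], "fingers": [fingers, ...]}. A call has 1 to 20 rows; each row shifts and turns the pose as measured when the row begins, along the tool's axes as they then stand; what a row does not reach is not made up. A row lasts 1/8 s, in which the tool goes at most 62.5 mm and 10.7 degrees, less where a joint would pass 70% of its speed; a pose out of reach is approached as far as the arm can. A call is refused whole if a number of a shift passes 0.0625 or a number of a turn 0.188, either way. A call with a gripper value outside its range is refused whole. The fingers move at their own pace and stop on an object; FORCE is the grip in N (left out, the last holds). Time passes only in rows, so rows that do not move let the fingers close. It gives the time, the measured TCP pose, the force and the opening at its end, in the units of the state.
- bot.state(): the state, without advancing time (a new reading comes with each control period).
- grab_frame(name): name is "scene" or "side" or "wrist"; returns the picture (400x640x3 uint8, red, green, blue); there is no depth.
- get_calibration(name): a dict with "K" (3x3 intrinsics, pixels), "distortion" ([k1, k2, p1, p2, k3] as OpenCV has them; the pictures are not rectified), "R" (3x3) and "t" (3): a world point X has camera coordinates R X + t; the wrist camera has in their place "hand_eye" (4x4, takes a point from camera to tool coordinates, whose origin is the TCP and whose axes are the flange's). Camera axes: x right, y down, z forward; pixel columns grow to the right and rows downward; lengths in m; the calibration is good to about 2 mm. A picture is of the moment at which its call begins: read the wrist's pose just before it. get_calibration takes no time and is no camera call.
- workorder.hand_in(): hands the job in, once; it reports no verdict.
The state is a dict: "time_s": time; "joint_positions": joint angles; "dq": joint speeds; "joint_torque": joint torques, N m; "position": TCP position; "ee_rot": TCP orientation; "ft_force": force on the tool from outside, world axes, zero at the start; "torque": the same for the moment, N m; "grip_width": finger opening in m.
Only numpy, scipy, OpenCV 4.12 (cv2) and the standard library are available. Lean on these libraries where they do the work, as an engineer would, in place of code of your own. Each camera call takes 0.05 s, during which the arm holds its last target.

## Working session

There is one attempt and no reset: what is moved stays moved. The work goes in short steps, Python scripts to look and compute and a shell command to move; the robot and the scene stay as the last step left them, time stands still between calls to the robot, and variables do not carry over. Pictures are saved under pics/ and viewed, and the job is handed in when it is done.

```bash
ls; mkdir -p pics
python3 - <<'E'
from workcell import bot, grab_frame, get_calibration
import cv2
s=bot.state();print(s)
for n in("scene","side","wrist"):
    im=grab_frame(n);cv2.imwrite(f"pics/{n}0.png",im[...,::-1]);c=get_calibration(n);print(n,c)
E
```

```text
pics
{'time_s': 0.0, 'joint_positions': array([-1.39304723e-01,  2.91287741e-01, -1.54127323e-01,  1.12670019e+00,
        7.90415151e-06,  1.43153835e+00]), 'dq': array([ 0.0002825 ,  0.00033968,  0.00140336,  0.00181489,  0.00121042,
       -0.00071087]), 'joint_torque': array([-3.46096487e-03, -5.37150800e+01,  3.31364536e+01,  1.60375424e-02,
       -3.39078597e-04,  1.08972756e-05]), 'position': array([5.24570618e-01, 6.40714030e-05, 2.38728052e-01]), 'ee_rot': array([-5.28911904e-04,  7.07123158e-01,  7.07090097e-01, -3.93900046e-04]), 'ft_force': array([ 0.1406978 , -0.14521329, -0.35536869]), 'torque': array([ 0.03197558,  0.0009192 , -0.0160596 ]), 'grip_width': 0.08547242981465618}
scene {'K': array([[453.37807002,   0.        , 319.41159571],
       [  0.        , 453.37807002, 194.62663451],
       [  0.        ,   0.        ,   1.        ]]), 'distortion': array([-0.11830663,  0.        ,  0.        ,  0.        ,  0.        ]), 'R': array([[ 8.74008061e-01,  4.85911328e-01,  3.00275587e-04],
       [ 3.01086494e-01, -5.41078635e-01, -7.85226613e-01],
       [-3.81388033
[... 454 characters left out ...]
    [ 0.54807556, -0.58871128, -0.59416514]]), 't': array([0.41077401, 0.39449992, 1.10153628])}
wrist {'K': array([[298.9518757 ,   0.        , 318.51967589],
       [  0.        , 298.9518757 , 202.92382359],
       [  0.        ,   0.        ,   1.        ]]), 'distortion': array([-0.0447625,  0.       ,  0.       ,  0.       ,  0.       ]), 'hand_eye': array([[-4.08765185e-04, -9.52097793e-01, -3.05793436e-01,
         7.70674131e-02],
       [ 9.99999578e-01, -6.40593330e-04,  6.57772402e-04,
        -3.66394579e-04],
       [-8.22152888e-04, -3.05793038e-01,  9.52097653e-01,
        -1.35135729e-01],
       [ 0.00000000e+00,  0.00000000e+00,  0.00000000e+00,
         1.00000000e+00]])}
```

View pics/scene0.png

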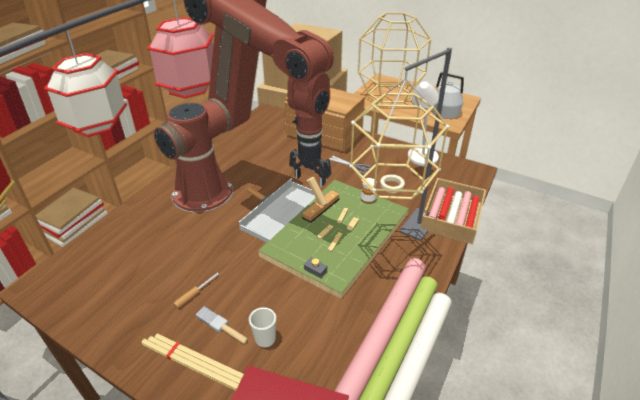

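View pics/side0.png

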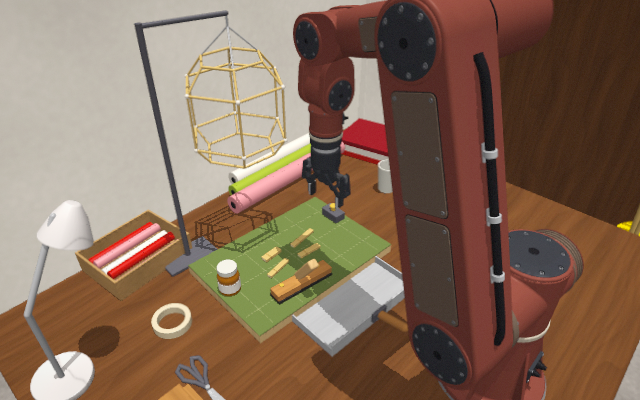

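View pics/wrist0.png

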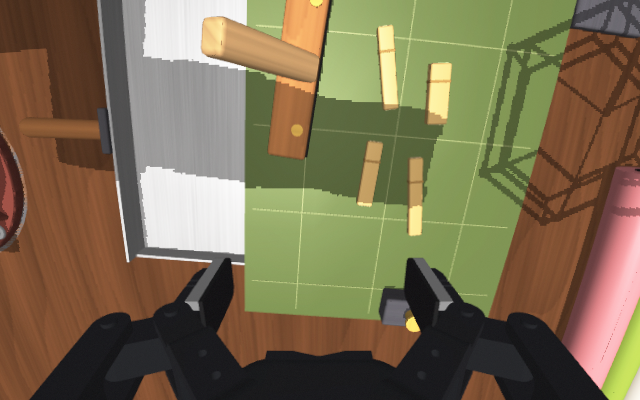

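```bash
cat > h.py <<'E'
from workcell import bot, grab_frame, get_calibration
import cv2, numpy as np
from scipy.spatial.transform import Rotation as Ro
def pose():
    s=bot.state();q=s['ee_rot'];T=np.eye(4);T[:3,:3]=Ro.from_quat([q[1],q[2],q[3],q[0]]).as_matrix();T[:3,3]=s['position'];return T
def cam(n,T=None):
    c=get_calibration(n)
    if n=='wrist':
        M=T@c['hand_eye'];R=M[:3,:3].T;t=-R@M[:3,3]
    else:R,t=c['R'],c['t']
    return c['K'],c['distortion'],R,t
def ray(C,px):
    K,d,R,t=C;u=cv2.undistortPoints(np.array(px,float).reshape(-1,1,2),K,d).reshape(-1,2)
    return -R.T@t,np.c_[u,np.ones(len(u))]@R
def plane(C,px,z):
    o,D=ray(C,px);return o+D*((z-o[2])/D[:,2])[:,None]
def proj(C,X):
    K,d,R,t=C;return cv2.projectPoints(np.array(X,float).reshape(-1,1,3),cv2.Rodrigues(R)[0],t,K,d)[0].reshape(-1,2)
def tri(C1,p1,C2,p2):
    o1,d1=ray(C1,[p1]);o2,d2=ray(C2,[p2]);d1=d1[0];d2=d2[0]
    s=np.linalg.lstsq(np.c_[d1,-d2],o2-o1,rcond=None)[0];a=o1+s[0]*d1;b=o2+s[1]*d2
    return (a+b)/2,np.linalg.norm(a-b)
E
python3 - <<'E'
from h import *
np.set_printoptions(precision=4,suppress=True)
T=pose();np.save('T0.npy',T);C=cam('wrist',T)
im=cv2.imread('pics/wrist0.png')
h=cv2.cvtColor(im,cv2.COLOR_BGR2HSV)
m=cv2.inRange(h,(30,60,30),(50,255,255));
cv2.imwrite('pics/m_board.png',m)
# pale: hue 18-28 
roi=np.zeros_like(m);roi[10:260,345:470]=255
g=cv2.inRange(h,(15,60,60),(29,255,255))&roi
cn,_=cv2.findContours(g,0,1)
for c in cn:
    if cv2.contourArea(c)>200:
        r=cv2.minAreaRect(c);b=cv2.boxPoints(r);w=plane(C,b,.037);ce=w.mean(0)
        e1=w[1]-w[0];e2=w[2]-w[1];L=e1 if np.linalg.norm(e1)>np.linalg.norm(e2) else e2
        print(np.array(r[0]),'ctr',ce[:2],'len',np.linalg.norm(e1),np.linalg.norm(e2),'ang of length from y deg',np.degrees(np.arctan2(-L[0]*np.sign(L[1]),abs(L[1]))))
for nm,p,z in [('board front-right corner',(245,313),.03),('mouth top?',(245,2),.03),('pan back wall bot-right outer',(129,261),.04),('pan back wall top edge',(98,2),.04),('weight',(400,305),.04),('handle end top-left',(205,20),.14),('handle end',(204,52),.14),('foot corner br',(304,158),.06),('foot corner bl',(269,155),.06)]:
    print(nm,plane(C,[p],z)[0])
E
```

```text
[415. 196.] ctr [ 0.6386 -0.0246] len 0.01831959160298987 0.09688600581537764 ang of length from y deg 6.069545119357799
[369.4402 173.153 ] ctr [0.5828 0.0035] len 0.07694274821198906 0.019782088131189632 ang of length from y deg -6.774207484079347
[437.8882  93.4529] ctr [0.6525 0.0913] len 0.0635762845150194 0.025672579966890333 ang of length from y deg 0.8891931595424806
[387.6725  67.4084] ctr [0.5969 0.1162] len 0.01766289251135292 0.08329772038748699 ang of length from y deg 8.665240010215895
board front-right corner [ 0.4225 -0.1934  0.03  ]
mouth top? [0.4499 0.1807 0.03  ]
pan back wall bot-right outer [ 0.2818 -0.1081  0.04  ]
pan back wall top edge [0.3026 0.1823 0.04  ]
weight [ 0.6327 -0.1729  0.04  ]
handle end top-left [0.4448 0.1368 0.14  ]
handle end [0.4421 0.116  0.14  ]
foot corner br [0.5091 0.026  0.06  ]
foot corner bl [0.4723 0.0292 0.06  ]
```

Run:
```python
import cv2
im=cv2.imread('pics/scene0.png');cv2.imwrite('pics/scene0z.png',cv2.resize(im[150:300,220:440],None,fx=3.6,fy=3.6,interpolation=2))
im=cv2.imread('pics/side0.png');cv2.imwrite('pics/side0z.png',cv2.resize(im[100:360,160:420],None,fx=2.3,fy=2.3,interpolation=2))
```

```text
(no output)
```

View pics/scene0z.png

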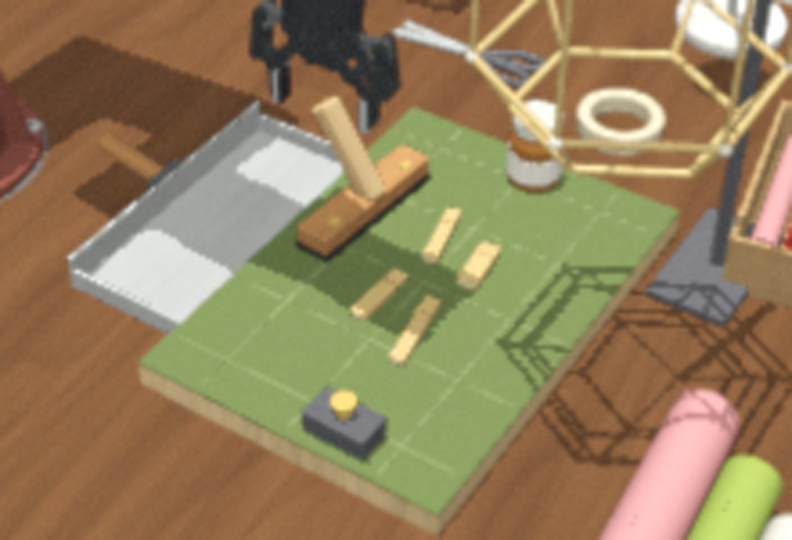

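View pics/side0z.png

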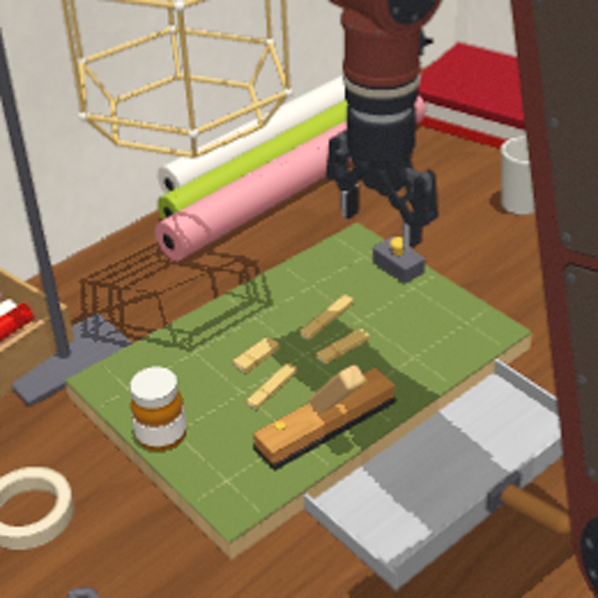

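```bash
python3 - <<'E'
from h import *
np.set_printoptions(precision=4,suppress=True)
T=np.load('T0.npy');W=cam('wrist',T);S=cam('scene');D=cam('side')
for n,C in(('scene',S),('side',D)):print(n,'cam at',-C[2].T@C[3])
# board corners in scene zoom (3.6, off 220,150) & side zoom (2.3, off 160,100)
zs=lambda x,y:(x/3.6+220,y/3.6+150); zd=lambda x,y:(x/2.3+160,y/2.3+100)
print('scene corners FR,BR,BL,FL',plane(S,[zs(141,369),zs(437,519),zs(678,212),zs(412,108)],.03)[:,:2])
print('side corners FR,BR,FL,BL',plane(D,[zd(529,334),zd(358,225),zd(233,544),zd(68,382)],.03)[:,:2])
print('pan backwall corners scene',plane(S,[zs(71,264),zs(257,103)],.04)[:,:2], 'side',plane(D,[zd(397,580)],.04)[:,:2])
print('mouth corners scene',plane(S,[zs(343,152)],.028)[:,:2],'side',plane(D,[zd(307,497),zd(497,365)],.028)[:,:2])
print('jar base side',plane(D,[zd(162,440)],.03), 'jar top scene',plane(S,[zs(545,110)],.115),'side',plane(D,[zd(154,378)],.115))
print('weight scene knob',plane(S,[zs(344,398)],.072),'side',plane(D,[zd(397,243)],.072))
E
python3 - <<'E'
import cv2
im=cv2.imread('pics/scene0.png');cv2.imwrite('pics/sceneF.png',cv2.resize(im[70:220,330:470],None,fx=4,fy=4,interpolation=2))
im=cv2.imread('pics/side0.png');cv2.imwrite('pics/sideF.png',cv2.resize(im[10:180,170:300],None,fx=3.5,fy=3.5,interpolation=2))
E
```

```text
scene cam at [ 1.1541 -1.0619  1.1578]
side cam at [-0.1442  0.7539  0.9739]
scene corners FR,BR,BL,FL [[ 0.4344 -0.1968]
 [ 0.7668 -0.2216]
 [ 0.8045  0.2779]
 [ 0.4665  0.3054]]
side corners FR,BR,FL,BL [[ 0.4192 -0.1819]
 [ 0.7523 -0.2113]
 [ 0.4544  0.3086]
 [ 0.7922  0.2821]]
pan backwall corners scene [[ 0.2914 -0.1161]
 [ 0.3111  0.2146]] side [[0.2907 0.2302]]
mouth corners scene [[0.436  0.1961]] side [[ 0.4428  0.2082]
 [ 0.4158 -0.1076]]
jar base side [[0.6281 0.2643 0.03  ]] jar top scene [[0.645  0.2688 0.115 ]] side [[0.6405 0.2536 0.115 ]]
weight scene knob [[ 0.6437 -0.169   0.072 ]] side [[ 0.6428 -0.1733  0.072 ]]
```

View pics/sceneF.png

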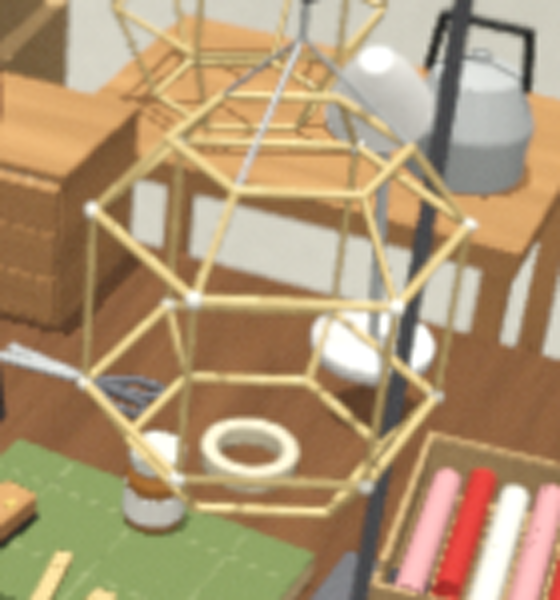

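View pics/sideF.png

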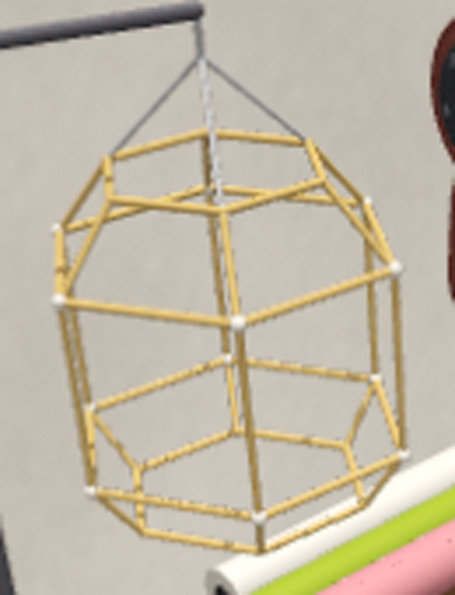

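Run:
```python
from h import *
np.set_printoptions(precision=4,suppress=True)
S=cam('scene');D=cam('side')
zd=lambda p:(p[0]/3.5+170,p[1]/3.5+10); zs=lambda p:(p[0]/4+330,p[1]/4+70)
for n,l,z in(('wide',[(91,491),(258,518),(404,455),(376,378),(228,359),(91,408)],.365),('low',[(140,530),(260,550),(363,503),(347,443),(236,431),(138,467)],.315)):
    w=plane(D,[zd(p) for p in l],z)[:,:2];print(n,w,'ctr',w.mean(0))
w=plane(S,[zs(p) for p in[(84,381),(178,479),(366,487),(437,397),(168,304)]],.365)[:,:2];print('scene wide',w)
w=plane(S,[zs(p) for p in[(200,510),(330,513),(308,380),(185,378),(135,428)]],.315)[:,:2];print('scene low',w)
```

```text
wide [[ 0.8083  0.1847]
 [ 0.6855  0.1267]
 [ 0.6746 -0.0098]
 [ 0.7871 -0.0871]
 [ 0.9078 -0.028 ]
 [ 0.9201  0.1047]] ctr [0.7972 0.0485]
low [[ 0.8079  0.1483]
 [ 0.7162  0.1049]
 [ 0.7096  0.0042]
 [ 0.7924 -0.0551]
 [ 0.8788 -0.0063]
 [ 0.8902  0.0884]] ctr [0.7992 0.0474]
scene wide [[ 0.6799 -0.0081]
 [ 0.7929 -0.0865]
 [ 0.9149 -0.0293]
 [ 0.9261  0.1057]
 [ 0.6914  0.1259]]
scene low [[ 0.7998 -0.0519]
 [ 0.8865 -0.0078]
 [ 0.8104  0.1501]
 [ 0.7206  0.1029]
 [ 0.7138  0.0192]]
```

Run:
```python
import cv2
im=cv2.imread('pics/wrist0.png');cv2.imwrite('pics/wz.png',cv2.resize(im[0:170,190:340],None,fx=3.5,fy=3.5,interpolation=2))
im=cv2.imread('pics/scene0.png');a=cv2.resize(im[170:225,295:345],None,fx=10,fy=10,interpolation=2)
cv2.imwrite('pics/sz.png',a)
im=cv2.imread('pics/side0.png');a=cv2.resize(im[250:310,262:340],None,fx=9,fy=9,interpolation=2)
cv2.imwrite('pics/dz.png',a)
```

```text
(no output)
```

View pics/wz.png

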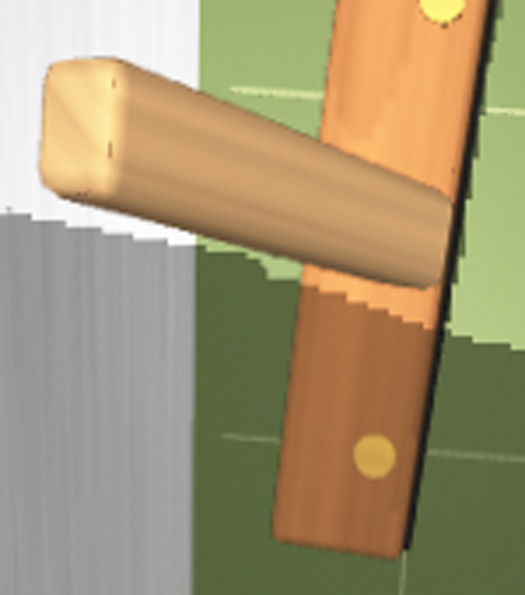

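View pics/sz.png

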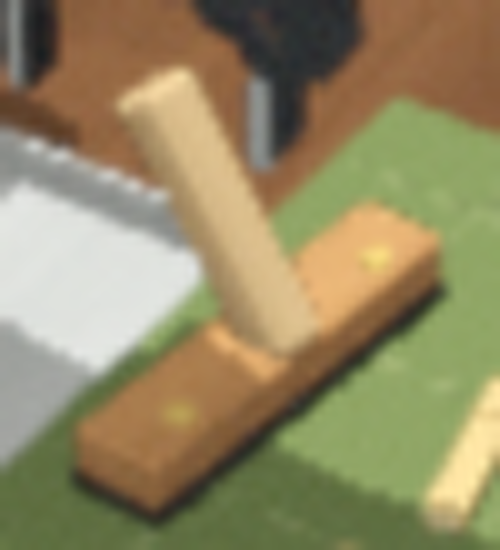

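View pics/dz.png

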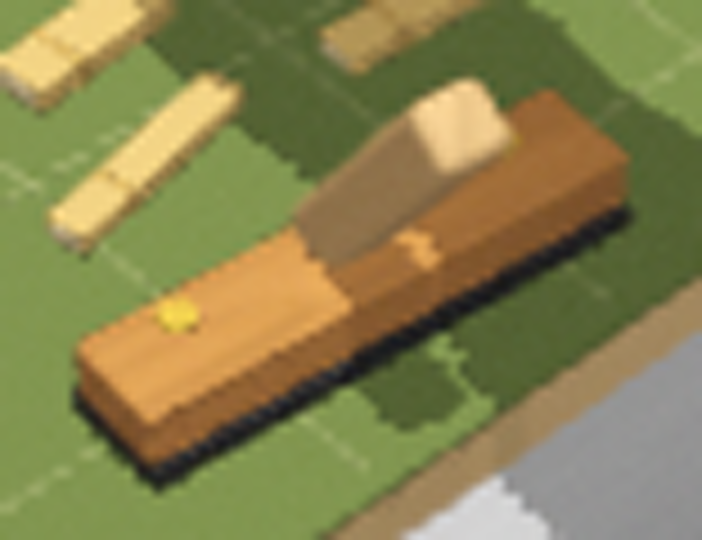

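Run:
```python
from h import *
np.set_printoptions(precision=4,suppress=True)
T=np.load('T0.npy');W=cam('wrist',T);S=cam('scene');D=cam('side')
w=(212.9,36.3);d=(313.1,263.9);s=(311,179.2)
print(tri(W,w,D,d),tri(W,w,S,s),tri(S,s,D,d)); print([plane(C,[p],.151)[0][:2] for C,p in((W,w),(D,d),(S,s))])
wz=lambda p:(p[0]/3.5+190,p[1]/3.5);dz=lambda p:(p[0]/9+262,p[1]/9+250);sz=lambda p:(p[0]/10+295,p[1]/10+170)
print('W bl br, left edge, right edge',plane(W,[wz(p) for p in[(275,543),(402,555),(330,50),(488,0)]],.06)[:,:2])
a=plane(D,[dz(p) for p in[(80,352),(150,422),(625,158),(550,92)]],.06)[:,:2];print('D',a,a.mean(0))
a=plane(S,[sz(p) for p in[(78,440),(160,495),(440,240),(365,202)]],.06)[:,:2];print('S',a,a.mean(0))
# screw centers
print('studs W',plane(W,[wz((375,456))],.06),'S',plane(S,[sz((180,413)),sz((376,258))],.06),'D',plane(D,[dz((180,315))],.06))
```

```text
(array([0.4515, 0.1242, 0.1474]), np.float64(0.0010357895361341244)) (array([0.4545, 0.1258, 0.1462]), np.float64(0.006165501871565919)) (array([0.4552, 0.1241, 0.1458]), np.float64(0.006426777469029314))
[array([0.453 , 0.1239]), array([0.4486, 0.1266]), array([0.4611, 0.1204])]
W bl br, left edge, right edge [[0.4719 0.0291]
 [0.51   0.0254]
 [0.4925 0.161 ]
 [0.5345 0.1728]]
D [[0.531  0.2024]
 [0.4961 0.2075]
 [0.4667 0.0336]
 [0.5035 0.0272]] [0.4993 0.1177]
S [[0.4805 0.0235]
 [0.5225 0.0116]
 [0.5431 0.1958]
 [0.5061 0.203 ]] [0.5131 0.1085]
studs W [[0.5025 0.0546 0.06  ]] S [[0.5059 0.0554 0.06  ]
 [0.5265 0.1735 0.06  ]] D [[0.5201 0.1723 0.06  ]]
```

```bash
cat >> h.py <<'E'
np.set_printoptions(precision=4,suppress=True)
def Rt(yaw,tilt=np.arcsin(.574)):
    y=np.array([-np.sin(yaw),np.cos(yaw),0]);z=np.array([np.sin(tilt)*np.cos(yaw),np.sin(tilt)*np.sin(yaw),-np.cos(tilt)])
    return np.c_[np.cross(y,z),y,z]
def go(P,R=None,n=None):
    """print tool-frame shift (after turning to R) and rotvec"""
    T=pose();R=T[:3,:3] if R is None else R
    rv=Ro.from_matrix(T[:3,:3].T@R).as_rotvec();print('pos',T[:3,3],'rotvec',rv,np.linalg.norm(rv)/.185,'rows')
    d=np.array(P)-T[:3,3];print('shift in old tool',T[:3,:3].T@d,'in new tool',R.T@d,'|d|',np.linalg.norm(d))
E
python3 -c "
from h import *
y=np.radians(-9.3);R=Rt(y);O=np.array([.4655,.1225,.133]);print(R)
go(O+R[:,2]*(.011-.1),R)"
```

```text
[[-0.8081  0.1616  0.5665]
 [ 0.1323  0.9869 -0.0928]
 [-0.574   0.     -0.8189]]
pos [0.5247 0.     0.2389] rotvec [-0.4303 -0.5064 -1.3612] 8.187699837593152 rows
shift in old tool [ 0.1307 -0.1096  0.0331] in new tool [ 0.1248  0.1113 -0.0472] |d| 0.173753507488072
```

```bash
python3 -m handwheel '{"translation":[[0,0,0],[0,0,0],[0,0,0],[0,0,0],[0,0,0],[0,0,0],[0,0,0],[0,0,0],[0,0,0]],"turn":[[-0.0478,-0.0563,-0.1512],[-0.0478,-0.0563,-0.1512],[-0.0478,-0.0563,-0.1512],[-0.0478,-0.0563,-0.1512],[-0.0478,-0.0563,-0.1512],[-0.0478,-0.0563,-0.1512],[-0.0478,-0.0563,-0.1512],[-0.0478,-0.0563,-0.1512],[-0.0478,-0.0563,-0.1512]],"fingers":[1,1,1,1,1,1,1,1,1]}'
python3 -c "
from h import *
y=np.radians(-9.3);R=Rt(y);O=np.array([.4655,.1225,.133])
go(O+R[:,2]*(.011-.1),R);print(bot.state()['joint_positions'])"
```

```text
time_s: 1.27
position: [0.5237, 0.001, 0.2371]
ee_rot: [0.306, 0.054, 0.95, -0.026]
ft_force: [0.0, -0.3, 0.1]
grip_width: 0.0853
pos [0.5237 0.001  0.2371] rotvec [0.0114 0.0124 0.0456] 0.262877695341345 rows
shift in old tool [ 0.1171  0.1166 -0.0481] in new tool [ 0.1229  0.1105 -0.048 ] |d| 0.1720903994725064
[-0.1354 -0.1224 -0.855   0.2146 -0.004  -0.0237]
```

```bash
python3 -m handwheel '{"translation":[[0.029,0.029,-0.012],[0.029,0.029,-0.012],[0.03,0.028,-0.012],[0.03,0.028,-0.012]],"turn":[[0.011,0.012,0.045],[0,0,0],[0,0,0],[0,0,0]],"fingers":[1,1,1,1]}' 40
python3 -c "
from h import *
y=np.radians(-9.3);R=Rt(y);O=np.array([.4655,.1225,.133])
T=pose();im=grab_frame('wrist');cv2.imwrite('pics/w1.png',im[...,::-1]);np.save('T1.npy',T)
go(O+R[:,2]*(.011-.1),R);go(O+R[:,2]*.011,R);print(bot.state()['joint_positions'])
C=cam('wrist',T);s=R.T@[0,0,0];E=O-R[:,2]*.022;print('predict end',proj(C,[E,O]), 'end corners',proj(C,[E+R[:,0]*a*.012+R[:,1]*b*.013 for a in(-1,1) for b in(-1,1)]))"
```

```text
time_s: 1.78
position: [0.4153, 0.1312, 0.2069]
ee_rot: [0.301, 0.08, 0.95, -0.026]
ft_force: [0.4, -0.2, 0.6]
grip_width: 0.0854
pos [0.4117 0.1339 0.2049] rotvec [-0.002  -0.0013 -0.0006] 0.013251654195361746 rows
shift in old tool [-0.0037 -0.0025  0.0014] in new tool [-0.0037 -0.0025  0.0014] |d| 0.004689599567796287
pos [0.4117 0.1339 0.2049] rotvec [-0.002  -0.0013 -0.0006] 0.013251654195361746 rows
shift in old tool [-0.0038 -0.0023  0.1014] in new tool [-0.0037 -0.0025  0.1014] |d| 0.10153739356716537
[ 0.3535 -0.1985 -0.9884  0.2355 -0.2883  0.4359]
predict end [[320.0394 218.576 ]
 [320.0315 208.663 ]] end corners [[302.4634 233.8081]
 [337.7019 233.7437]
 [301.765  202.8745]
 [338.2449 202.7886]]
```

View pics/w1.png

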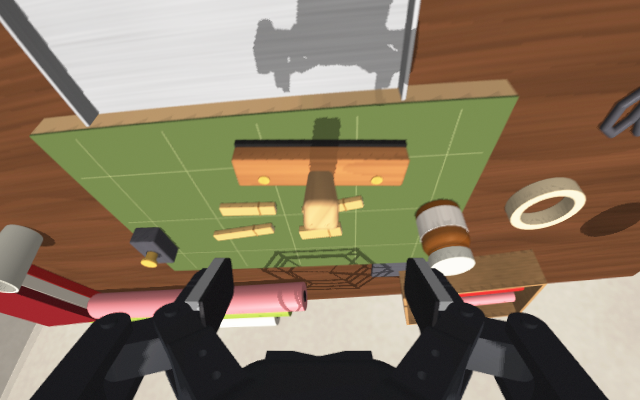

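Wrist view: the handle end spans about (303–338, 203–231), which matches the prediction (320, 218). The scraper pose is confirmed, so I advance.

```bash
python3 -m handwheel '{"translation":[[-0.002,-0.001,0.034],[-0.002,-0.001,0.034],[0,0,0.033],[0,0,0]],"turn":[[0,0,0],[0,0,0],[0,0,0],[0,0,0]],"fingers":[1,1,1,1]}' 40
python3 -c "
from h import *
y=np.radians(-9.3);R=Rt(y);O=np.array([.4655,.1225,.133])
go(O+R[:,2]*.011,R);print(bot.state()['ft_force'])"
```

```text
time_s: 2.33
position: [0.4722, 0.1248, 0.123]
ee_rot: [0.3, 0.075, 0.951, -0.024]
ft_force: [-0.0, 0.6, 0.3]
grip_width: 0.0854
pos [0.4722 0.1248 0.123 ] rotvec [ 0.003  -0.0003  0.0047] 0.030036669625138086 rows
shift in old tool [-0.0006 -0.0034 -0.0007] in new tool [-0.0006 -0.0034 -0.0007] |d| 0.003521509304533225
[-0.0382  0.6401  0.3197]
```

```bash
python3 -m handwheel '{"translation":[[-0.0006,-0.0034,0],[0,0,0],[0,0,0],[0,0,0],[0,0,0],[0,0,0],[0,0,0],[0,0,0]],"turn":[[0,0,0],[0,0,0],[0,0,0],[0,0,0],[0,0,0],[0,0,0],[0,0,0],[0,0,0]],"fingers":[1,0,0,0,0,0,0,0]}' 110
python3 -c "
from h import *
T=pose();im=grab_frame('wrist');cv2.imwrite('pics/w2.png',im[...,::-1])
print(T[:3,:3]);np.save('Tgrip.npy',T);print(bot.state()['ft_force'])"
```

```text
time_s: 3.32
position: [0.4717, 0.1218, 0.1267]
ee_rot: [0.302, 0.074, 0.95, -0.023]
ft_force: [-0.8, 0.1, 1.0]
grip_width: 0.0247
[[-0.807   0.1553  0.5697]
 [ 0.1275  0.9879 -0.0887]
 [-0.5766  0.0011 -0.817 ]]
[-1.0824  0.236   0.72  ]
```

View pics/w2.png

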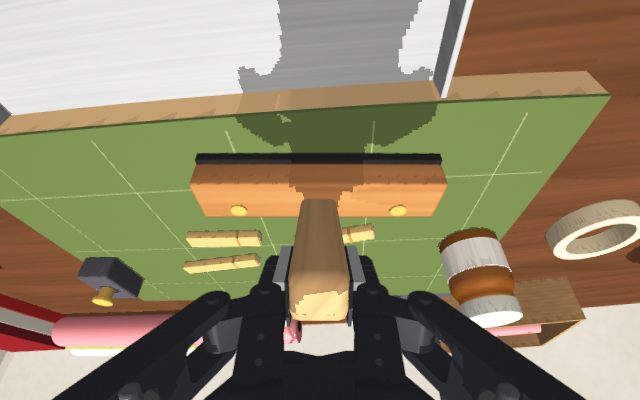

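```bash
cat >> h.py <<'E'
BC=np.array([.6105,.044]);BY=np.radians(-4.2)
XB=np.array([np.cos(BY),np.sin(BY)]);YB=np.array([-np.sin(BY),np.cos(BY)])
RT=Rt(BY,.6145)
def B(p):d=np.array(p)[:2]-BC;return np.array([d@XB,d@YB])
def w(x,y,z):return np.r_[BC+x*XB+y*YB,z]
# TCP = origin + .006 x ; sole front = TCP + .013
def tgt(solefront_x,y,z):return w(solefront_x-.013,y,z)
E
python3 -c "
from h import *
T=np.load('T0.npy');C=cam('wrist',T)
print('weight',[B(p) for p in plane(C,[(383,289),(381,318),(413,290)],.06)])
print('jar',B((.641,.262)),B((.645,.2688)),B((.6405,.2536)));print('now',B(pose()[:3,3]))
go(tgt(.065,-.073,.177),RT)"
```

```text
weight [array([ 0.0045, -0.1776]), array([ 0.0082, -0.2206]), array([ 0.0417, -0.1766])]
jar [0.0145 0.2196] [0.0179 0.2267] [0.0146 0.2112]
now [-0.1441  0.0674]
pos [0.4717 0.1218 0.1267] rotvec [-0.0468  0.0001 -0.0682] 0.44715769971227504 rows
shift in old tool [-0.1982 -0.1236  0.0782] in new tool [-0.1892 -0.1404  0.072 ] |d| 0.2463524476754503
```

```bash
python3 -m handwheel '{"translation":[[-0.0144,0,-0.0205],[-0.0144,0,-0.0205],[0,0,0],[-0.032,-0.028,0.0226],[-0.032,-0.028,0.0226],[-0.032,-0.028,0.0226],[-0.032,-0.028,0.0226],[-0.032,-0.028,0.0226]],"turn":[[0,0,0],[0,0,0],[-0.0468,0,-0.068],[0,0,0],[0,0,0],[0,0,0],[0,0,0],[0,0,0]],"fingers":[0,0,0,0,0,0,0,0]}' 110
python3 -c "
from h import *
T=pose();im=grab_frame('wrist');cv2.imwrite('pics/w3.png',im[...,::-1])
im=grab_frame('side');cv2.imwrite('pics/d3.png',im[...,::-1])
print(bot.state()['joint_positions'],bot.state()['grip_width']);go(tgt(.065,-.073,.177),RT);go(tgt(.065,-.073,.1287),RT)"
```

```text
time_s: 4.38
position: [0.6531, -0.0335, 0.1678]
ee_rot: [0.294, 0.031, 0.955, -0.009]
ft_force: [0.5, 0.5, -2.8]
grip_width: 0.0248
[-0.2022  0.2365 -0.6635  0.0748  0.0747 -0.1119] 0.02513553530151285
pos [ 0.6562 -0.036   0.1692] rotvec [ 0.0021 -0.0144  0.0053] 0.08343937280651074 rows
shift in old tool [-0.0049  0.0034 -0.0061] in new tool [-0.005   0.0035 -0.0061] |d| 0.008566167802422954
pos [ 0.6562 -0.036   0.1692] rotvec [ 0.0021 -0.0144  0.0053] 0.08343937280651074 rows
shift in old tool [0.0224 0.0035 0.0337] in new tool [0.0229 0.0035 0.0334] |d| 0.040636077015191174
```

View pics/w3.png

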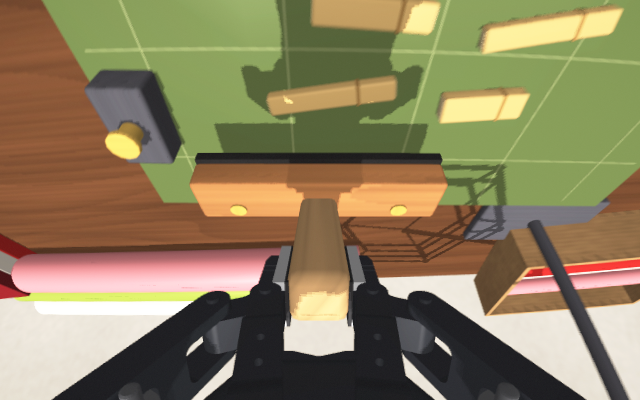

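View pics/d3.png

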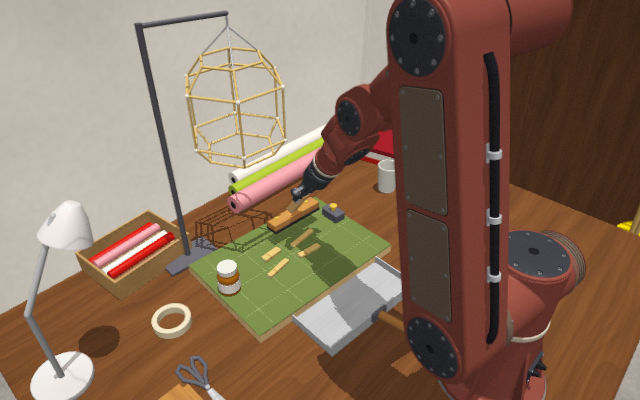

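```bash
python3 -m handwheel '{"translation":[[0.0114,0.0018,0.0168],[0.0114,0.0018,0.0168],[0,0,0]],"turn":[[0.002,-0.014,0.005],[0,0,0],[0,0,0]],"fingers":[0,0,0]}'
python3 -c "
from h import *
T=pose();im=grab_frame('wrist');cv2.imwrite('pics/w4.png',im[...,::-1])
print(bot.state()['ft_force']);go(tgt(.065,-.073,.1287),RT);go(tgt(-.19,-.073,.1287),RT)"
```

```text
time_s: 4.85
position: [0.6559, -0.0333, 0.1255]
ee_rot: [0.301, 0.036, 0.953, -0.011]
ft_force: [1.4, -0.7, -0.7]
grip_width: 0.025
[-0.3343  0.076  -4.1392]
pos [ 0.6558 -0.0333  0.1258] rotvec [-0.0007 -0.0038 -0.0019] 0.02339734000553543 rows
shift in old tool [-0.0026  0.0008 -0.0018] in new tool [-0.0026  0.0008 -0.0017] |d| 0.0032220812384047203
pos [ 0.6558 -0.0333  0.1258] rotvec [-0.0007 -0.0038 -0.0019] 0.02339734000553543 rows
shift in old tool [ 0.2063  0.0003 -0.148 ] in new tool [ 0.2058  0.0008 -0.1488] |d| 0.2538988361084015
```

View pics/w4.png

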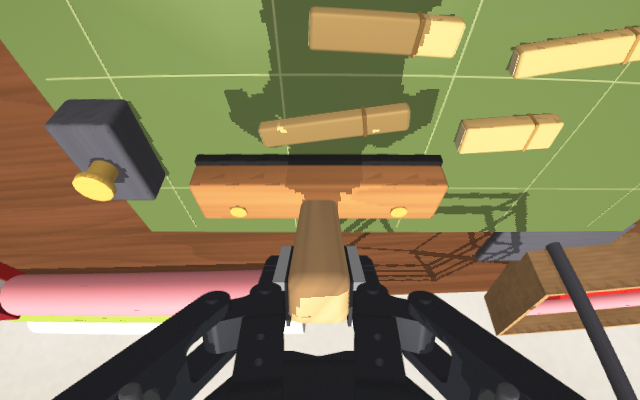

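```bash
python3 -m handwheel '{"translation":[[0.0121,0,-0.0103],[0.0128,0,-0.0093],[0.0128,0,-0.0093],[0.0128,0,-0.0093],[0.0128,0,-0.0093],[0.0128,0,-0.0093],[0.0128,0,-0.0093],[0.0128,0,-0.0093]],"turn":[[0,0,0],[0,0,0],[0,0,0],[0,0,0],[0,0,0],[0,0,0],[0,0,0],[0,0,0]],"fingers":[0,0,0,0,0,0,0,0]}'
python3 -c "
from h import *
T=pose();im=grab_frame('wrist');cv2.imwrite('pics/w5.png',im[...,::-1])
print(bot.state()['ft_force'],B(T[:3,3]));go(tgt(-.19,-.073,.1277),RT)"
```

```text
time_s: 5.9
position: [0.5146, -0.0208, 0.1274]
ee_rot: [0.295, 0.035, 0.955, -0.01]
ft_force: [-0.4, 0.1, -4.5]
grip_width: 0.0242
[-7.2031  1.5906  3.4437] [-0.0909 -0.0717]
pos [ 0.5121 -0.0203  0.1263] rotvec [ 0.0012 -0.018  -0.0013] 0.09775330447384009 rows
shift in old tool [ 0.0899 -0.0017 -0.0627] in new tool [ 0.0887 -0.0016 -0.0643] |d| 0.10957260318709783
```

View pics/w5.png

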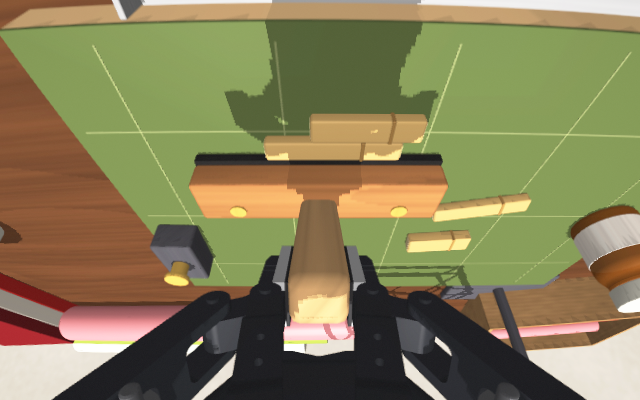

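```bash
python3 -m handwheel '{"translation":[[0.0106,0,-0.0088],[0.0111,0,-0.0080],[0.0111,0,-0.0080],[0.0111,0,-0.0080],[0.0111,0,-0.0080],[0.0111,0,-0.0080],[0.0111,0,-0.0080],[0.0111,0,-0.0080],[0,0,0],[0,0,0]],"turn":[[0,-0.009,0],[0,-0.009,0],[0,0,0],[0,0,0],[0,0,0],[0,0,0],[0,0,0],[0,0,0],[0,0,0],[0,0,0]],"fingers":[0,0,0,0,0,0,0,0,0,0]}'
python3 -c "
from h import *
T=pose();np.save('T6.npy',T);im=grab_frame('wrist');cv2.imwrite('pics/w6.png',im[...,::-1])
im=grab_frame('scene');cv2.imwrite('pics/s6.png',cv2.resize(im[150:300,220:440],None,fx=3.6,fy=3.6,interpolation=2)[...,::-1])
print(bot.state()['ft_force'],B(T[:3,3]));go(tgt(-.19,-.073,.1277),RT)"
```

```text
time_s: 7.2
position: [0.3961, -0.0118, 0.1297]
ee_rot: [0.303, 0.036, 0.952, -0.011]
ft_force: [0.6, 0.0, -3.3]
grip_width: 0.0246
[ 0.2676 -0.1132 -4.2696] [-0.2098 -0.0714]
pos [ 0.3958 -0.0116  0.1293] rotvec [ 0.0004  0.0014 -0.0012] 0.010249884634584245 rows
shift in old tool [-0.0048 -0.0018  0.0054] in new tool [-0.0048 -0.0018  0.0054] |d| 0.0074146294630578705
```

View pics/w6.png

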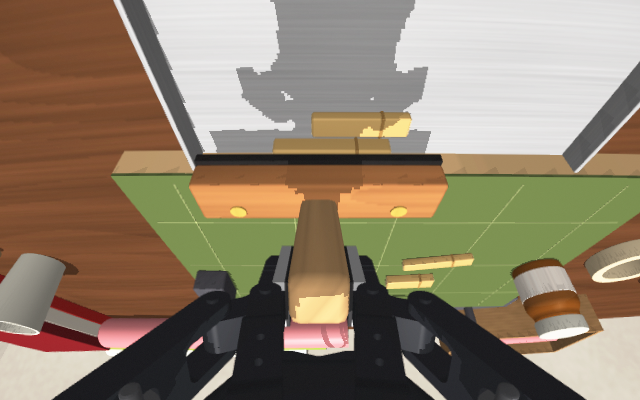

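View pics/s6.png

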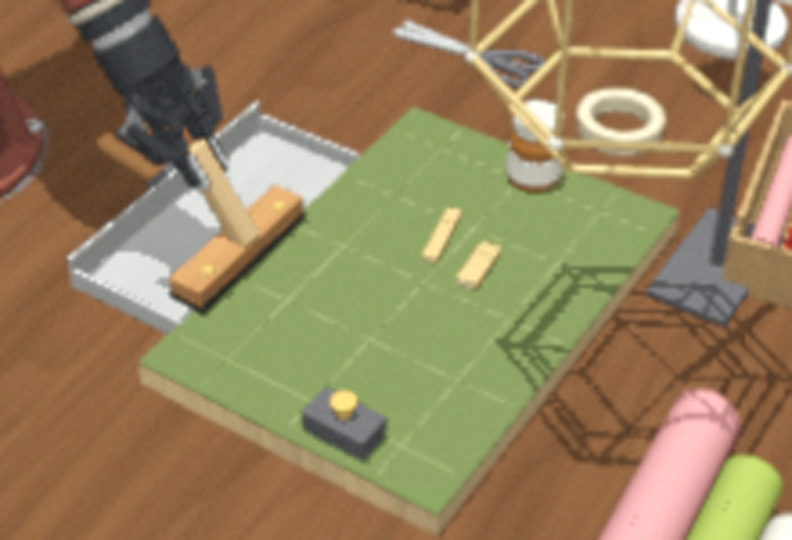

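```bash
python3 -m handwheel '{"translation":[[-0.0144,0,-0.0205],[-0.0144,0,-0.0205],[0,0,0]],"turn":[[0,0,0],[0,0,0],[0,0,0]],"fingers":[0,0,0]}'
python3 -c "
from h import *
T=pose();im=grab_frame('wrist');cv2.imwrite('pics/w7.png',im[...,::-1])
go(tgt(.070,.078,.178),RT)"
```

```text
time_s: 7.68
position: [0.3962, -0.0117, 0.1803]
ee_rot: [0.302, 0.035, 0.953, -0.01]
ft_force: [-0.1, 0.2, -2.8]
grip_width: 0.0249
pos [ 0.3954 -0.0114  0.1789] rotvec [ 0.0013 -0.0023 -0.0015] 0.01634485438368146 rows
shift in old tool [-0.2182  0.1492  0.1547] in new tool [-0.218  0.149  0.155] |d| 0.3062194273798649
```

View pics/w7.png

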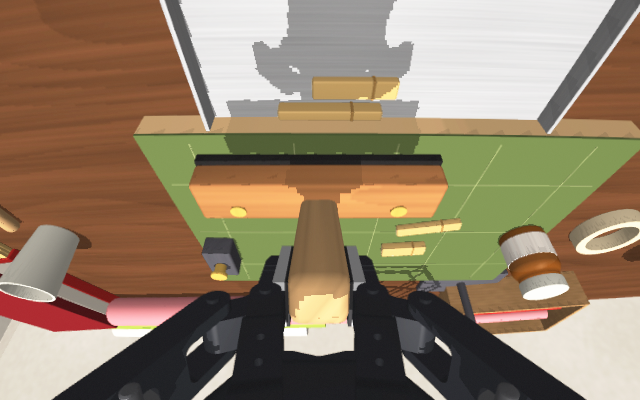

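```bash
python3 -m handwheel '{"translation":[[-0.0272,0.0186,0.0194],[-0.0272,0.0186,0.0194],[-0.0272,0.0186,0.0194],[-0.0272,0.0186,0.0194],[-0.0272,0.0186,0.0194],[-0.0272,0.0186,0.0194],[-0.0272,0.0186,0.0194],[0,0,0]],"turn":[[0,0,0],[0,0,0],[0,0,0],[0,0,0],[0,0,0],[0,0,0],[0,0,0],[0,0,0]],"fingers":[0,0,0,0,0,0,0,0]}'
python3 -c "
from h import *
T=pose();im=grab_frame('wrist');cv2.imwrite('pics/w8.png',im[...,::-1])
go(tgt(.070,.078,.178),RT);go(tgt(.070,.078,.128),RT)"
```

```text
time_s: 8.72
position: [0.6409, 0.1055, 0.1578]
ee_rot: [0.293, 0.036, 0.955, -0.011]
ft_force: [-0.9, -1.1, -3.8]
grip_width: 0.0249
pos [0.6388 0.105  0.1567] rotvec [-0.001  -0.0222 -0.0022] 0.1205390067648971 rows
shift in old tool [-0.0394  0.0152  0.0009] in new tool [-0.0394  0.0151  0.0018] |d| 0.04227361954079091
pos [0.6388 0.105  0.1567] rotvec [-0.001  -0.0222 -0.0022] 0.1205390067648971 rows
shift in old tool [-0.0115  0.0152  0.0423] in new tool [-0.0106  0.0151  0.0426] |d| 0.04643434103279422
```

View pics/w8.png

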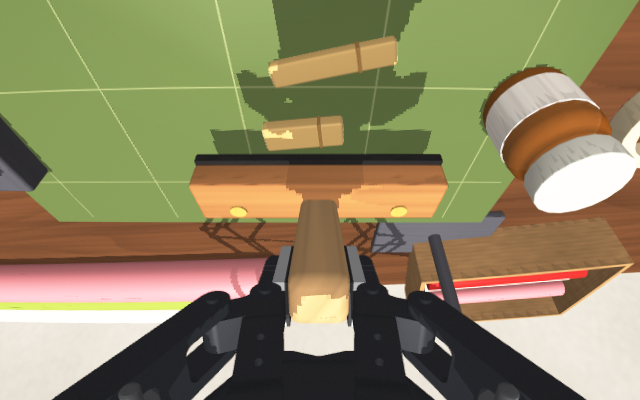

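```bash
python3 -m handwheel '{"translation":[[-0.0145,0.0025,0.008],[-0.0145,0.0025,0.008],[0,0,0]],"turn":[[0,-0.011,0],[0,-0.011,0],[0,0,0]],"fingers":[0,0,0]}'
python3 -c "
from h import *
go(tgt(.070,.068,.128),RT)"
```

```text
time_s: 9.15
position: [0.6721, 0.1069, 0.1567]
ee_rot: [0.301, 0.036, 0.953, -0.012]
ft_force: [-0.6, -0.6, -4.1]
grip_width: 0.0247
pos [0.6721 0.1069 0.1567] rotvec [-0.0018 -0.0027 -0.0023] 0.021769285073025196 rows
shift in old tool [0.0163 0.0008 0.0236] in new tool [0.0164 0.0008 0.0236] |d| 0.028695449994187806
```

```bash
python3 -m handwheel '{"translation":[[0.008,0,0.0115],[0.008,0,0.0115],[0,0,0]],"turn":[[0,0,0],[0,0,0],[0,0,0]],"fingers":[0,0,0]}'
python3 -c "
from h import *
T=pose();im=grab_frame('wrist');cv2.imwrite('pics/w9.png',im[...,::-1]);print(bot.state()['ft_force'])
go(tgt(-.10,.068,.128),RT)"
```

```text
time_s: 9.52
position: [0.6716, 0.1062, 0.1282]
ee_rot: [0.301, 0.037, 0.953, -0.012]
ft_force: [-0.3, 0.3, -2.7]
grip_width: 0.0249
[ 0.4707 -0.2555 -4.1487]
pos [0.6722 0.1063 0.1291] rotvec [-0.0021 -0.0015 -0.003 ] 0.021545781091801167 rows
shift in old tool [ 0.1397  0.0007 -0.0969] in new tool [ 0.1395  0.0014 -0.0971] |d| 0.1699919413937498
```

View pics/w9.png

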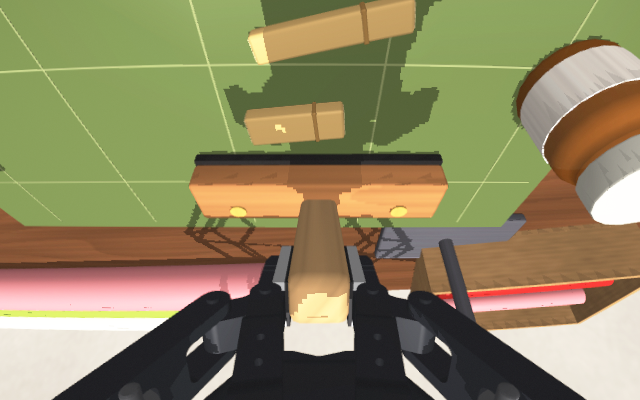

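```bash
python3 -m handwheel '{"translation":[[0.0140,0,-0.0097],[0.0140,0,-0.0097],[0.0140,0,-0.0097],[0.0140,0,-0.0097],[0.0140,0,-0.0097],[0.0140,0,-0.0097],[0.0140,0,-0.0097],[0.0140,0,-0.0097],[0.0140,0,-0.0097]],"turn":[[0,-0.002,0],[0,-0.002,0],[0,-0.002,0],[0,-0.002,0],[0,-0.002,0],[0,-0.002,0],[0,-0.002,0],[0,-0.002,0],[0,-0.002,0]],"fingers":[0,0,0,0,0,0,0,0,0]}'
python3 -c "
from h import *
T=pose();im=grab_frame('wrist');cv2.imwrite('pics/w10.png',im[...,::-1])
print(bot.state()['ft_force'],B(T[:3,3]));go(tgt(-.196,.068,.129),RT)"
```

```text
time_s: 10.7
position: [0.5206, 0.1185, 0.1361]
ee_rot: [0.318, 0.038, 0.947, -0.011]
ft_force: [0.4, 0.1, -4.0]
grip_width: 0.025
[-3.0319  0.5759 -5.6312] [-0.0951  0.0677]
pos [0.5178 0.1184 0.1348] rotvec [-0.0002  0.0298 -0.0054] 0.16378816536280014 rows
shift in old tool [ 0.0923  0.     -0.0621] in new tool [ 0.0941  0.0005 -0.0593] |d| 0.111250024720462
```

View pics/w10.png

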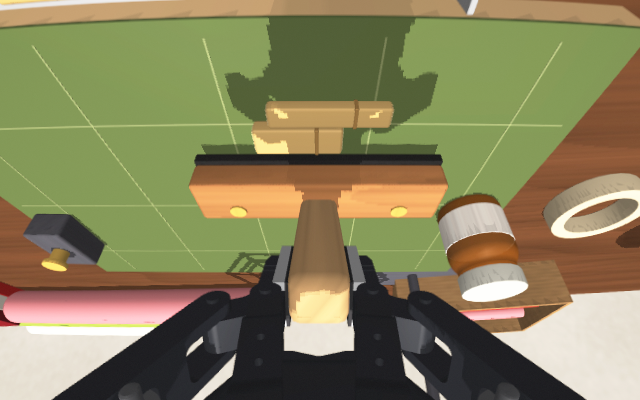

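```bash
python3 -m handwheel '{"translation":[[-0.0050,0,0.0035],[0.0017,0,0.0025],[0.0017,0,0.0025],[0,0,0]],"turn":[[0,0,0],[0,0.015,0],[0,0.015,0],[0,0,0]],"fingers":[0,0,0,0]}'
python3 -c "
from h import *
T=pose();print(bot.state()['ft_force'],B(T[:3,3]));go(tgt(-.195,.068,.128),RT)"
```

```text
time_s: 11.25
position: [0.5269, 0.1181, 0.1301]
ee_rot: [0.303, 0.038, 0.952, -0.01]
ft_force: [-0.5, 0.1, -3.5]
grip_width: 0.025
[-0.466   0.1009 -3.4841] [-0.0888  0.0678]
pos [0.5269 0.1181 0.1301] rotvec [ 0.0003  0.0007 -0.006 ] 0.03256394632714154 rows
shift in old tool [ 0.0986 -0.0003 -0.067 ] in new tool [ 0.0986  0.0002 -0.067 ] |d| 0.11918890949598533
```

```bash
python3 -m handwheel '{"translation":[[0.0115,0,-0.0072],[0.0113,0,-0.0076],[0.0113,0,-0.0078],[0.0113,0,-0.0078]],"turn":[[0,0,0],[0,0,0],[0,0,0],[0,0,0]],"fingers":[0,0,0,0]}'
python3 -c "
from h import *
T=pose();print(bot.state()['ft_force'],B(T[:3,3]));go(tgt(-.195,.068,.128),RT)"
```

```text
time_s: 11.75
position: [0.4686, 0.1223, 0.1282]
ee_rot: [0.302, 0.038, 0.952, -0.01]
ft_force: [-0.2, -0.0, -3.5]
grip_width: 0.0248
[-0.2394 -0.0088 -3.484 ] [-0.1473  0.0677]
pos [0.4686 0.1223 0.1282] rotvec [-0.0001 -0.0001 -0.0063] 0.03397896267722133 rows
shift in old tool [ 0.0497 -0.     -0.0349] in new tool [ 0.0497  0.0003 -0.0349] |d| 0.06073103268481953
```

```bash
python3 -m handwheel '{"translation":[[0.0110,0,-0.0077],[0.0110,0,-0.0077],[0.0110,0,-0.0077],[0.0110,0,-0.0077],[0.006,0,-0.0042],[0,0,0],[0,0,0]],"turn":[[0,0,0],[0,0,0],[0,0,0],[0,0,0],[0,0,0],[0,0,0],[0,0,0]],"fingers":[0,0,0,0,0,0,0]}'
python3 -c "
from h import *
T=pose();im=grab_frame('wrist');cv2.imwrite('pics/w11.png',im[...,::-1]);print(bot.state()['ft_force'],B(T[:3,3]),T[2,3])"
```

```text
time_s: 12.62
position: [0.4026, 0.1279, 0.1283]
ee_rot: [0.303, 0.037, 0.952, -0.01]
ft_force: [-0.1, 0.7, -3.2]
grip_width: 0.0245
[-0.7142  0.255  -4.1172] [-0.2135  0.0684] 0.12834116400328782
```

View pics/w11.png

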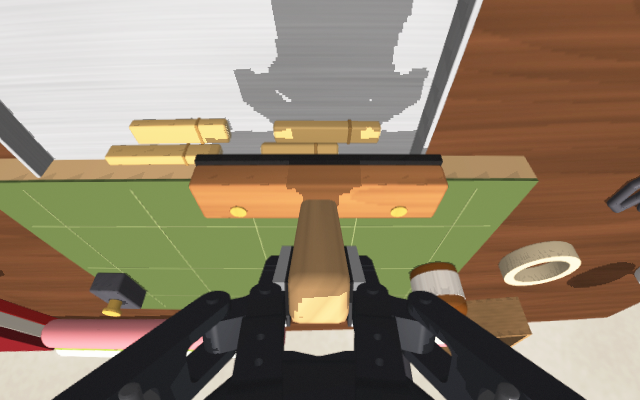

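```bash
python3 -m handwheel '{"translation":[[-0.0100,0,-0.0143],[-0.0100,0,-0.0143],[0,0,0]],"turn":[[0,0,0],[0,0,0],[0,0,0]],"fingers":[0,0,0]}'
python3 -c "
from h import *
T=pose();im=grab_frame('wrist');cv2.imwrite('pics/w12.png',im[...,::-1]);
im=grab_frame('scene');cv2.imwrite('pics/s12.png',cv2.resize(im[150:300,220:440],None,fx=3.6,fy=3.6,interpolation=2)[...,::-1])
go(tgt(-.05,.05,.16),RT)"
```

```text
time_s: 13.05
position: [0.4032, 0.1274, 0.1638]
ee_rot: [0.302, 0.038, 0.952, -0.01]
ft_force: [0.6, -0.6, -4.2]
grip_width: 0.0246
pos [0.402  0.1271 0.1622] rotvec [-0.0004 -0.0025 -0.0056] 0.03307048900340005 rows
shift in old tool [-0.1225 -0.0169  0.0885] in new tool [-0.1221 -0.0176  0.0888] |d| 0.15205579927392593
```

View pics/w12.png

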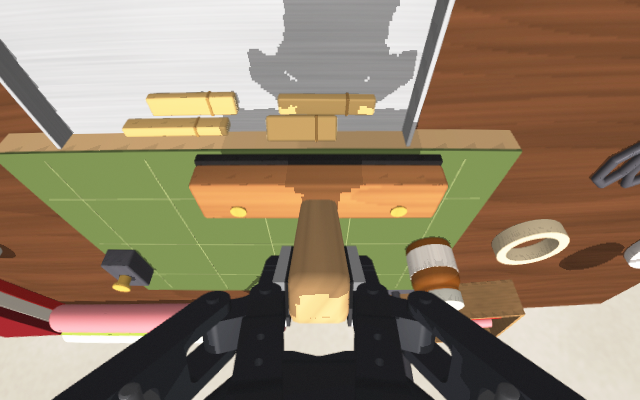

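View pics/s12.png

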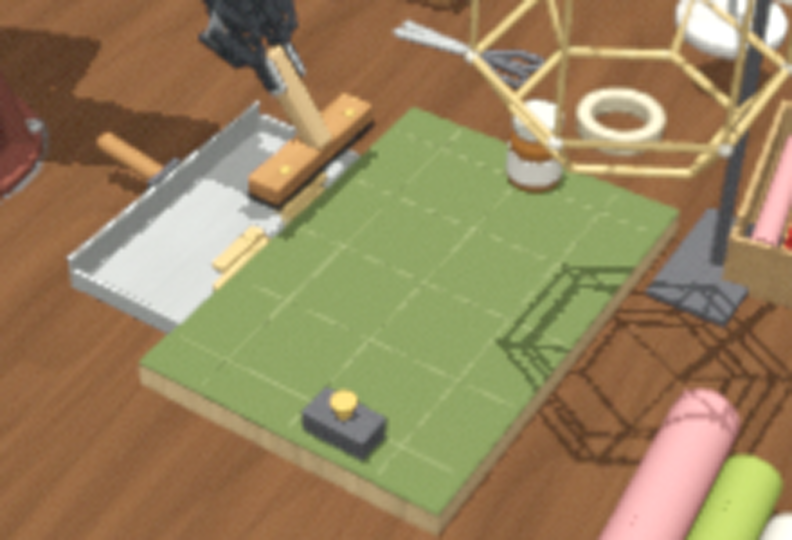

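```bash
python3 -m handwheel '{"translation":[[-0.0245,-0.0035,0.0172],[-0.0245,-0.0035,0.0172],[-0.0245,-0.0035,0.0172],[-0.0245,-0.0035,0.0172],[-0.0245,-0.0035,0.0172],[0,0,0]],"turn":[[0,0,0],[0,0,0],[0,0,0],[0,0,0],[0,0,0],[0,0,0]],"fingers":[0,0,0,0,0,0]}'
python3 -c "
from h import *
go(tgt(-.05,.05,.128),RT);print(B(pose()[:3,3]))"
```

```text
time_s: 13.9
position: [0.5512, 0.096, 0.1533]
ee_rot: [0.296, 0.037, 0.954, -0.011]
ft_force: [-1.1, -0.2, -2.9]
grip_width: 0.0248
pos [0.5512 0.096  0.1533] rotvec [-0.0024 -0.0123 -0.0042] 0.07161527150222222 rows
shift in old tool [0.0144 0.0025 0.0208] in new tool [0.0146 0.0025 0.0206] |d| 0.025387727329699582
[-0.0629  0.0475]
```

Lower to just above the board with the tilt corrected, then down to contact.

```bash
python3 -m handwheel '{"translation":[[0.0073,0,0.0103],[0.0073,0,0.0103],[0,0,0]],"turn":[[0,-0.012,0],[0,0,0],[0,0,0]],"fingers":[0,0,0]}'
python3 -c "
from h import *
go(tgt(-.05,.05,.1267),RT);print(bot.state()['ft_force']);im=grab_frame('side');cv2.imwrite('pics/d13.png',cv2.resize(im[200:340,190:420],None,fx=3.4,fy=3.4,interpolation=2)[...,::-1])"
```

```text
time_s: 14.28
position: [0.5491, 0.0959, 0.1248]
ee_rot: [0.301, 0.038, 0.953, -0.012]
ft_force: [2.5, 0.8, 1.6]
grip_width: 0.0247
pos [0.5491 0.0959 0.1248] rotvec [-0.0032 -0.0028 -0.0044] 0.03332664916184448 rows
shift in old tool [-0.0027  0.0028 -0.0004] in new tool [-0.0028  0.0028 -0.0004] |d| 0.003941660153601564
[2.4869 0.7693 1.5836]
```

View pics/d13.png

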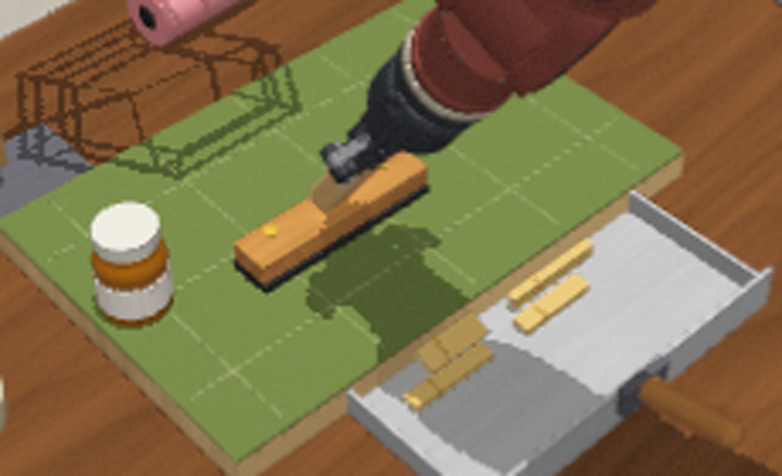

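```bash
python3 -m handwheel '{"translation":[[0,0,0],[0,0,0],[0,0,0],[0,0,0],[0,0,-0.02],[0,0,-0.03],[0,0,-0.03],[0,0,-0.04],[0,0,0],[0,0,0]],"turn":[[0,0,0],[0,0,0],[0,0,0],[0,0,0],[0,0,0],[0,0,0],[0,0,0],[0,0,0],[0,0,0],[0,0,0]],"fingers":[0.6,1,1,1,1,1,1,1,1,1]}'
python3 -c "
from h import *
T=pose();np.save('T14.npy',T)
for n in('wrist','side','scene'):
    im=grab_frame(n);cv2.imwrite(f'pics/{n}14.png',im[...,::-1])
im=cv2.imread('pics/side14.png');cv2.imwrite('pics/d14.png',cv2.resize(im[220:340,230:400],None,fx=4.5,fy=4.5,interpolation=2))
print(bot.state()['ft_force'])
D=cam('side');p=[(323.2,300.9)]
for z in(.012,.02,.03):print(B(plane(D,p,z)[0]))"
```

```text
time_s: 15.58
position: [0.4783, 0.1013, 0.2264]
ee_rot: [0.301, 0.038, 0.953, -0.012]
ft_force: [0.7, -0.0, -0.2]
grip_width: 0.0852
[ 0.2839 -0.5581  0.3837]
[-0.1841  0.0502]
[-0.1893  0.0552]
[-0.1957  0.0615]
```

View pics/wrist14.png

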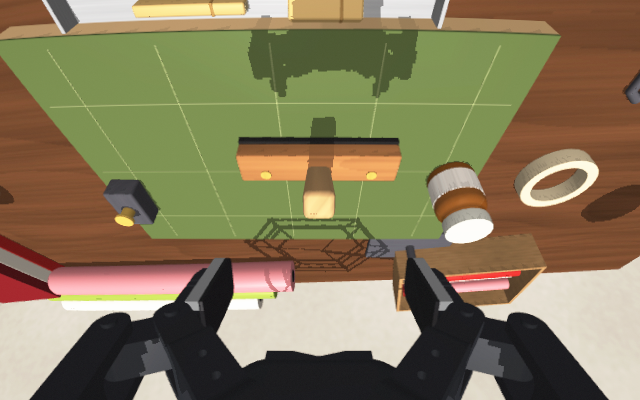

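View pics/d14.png

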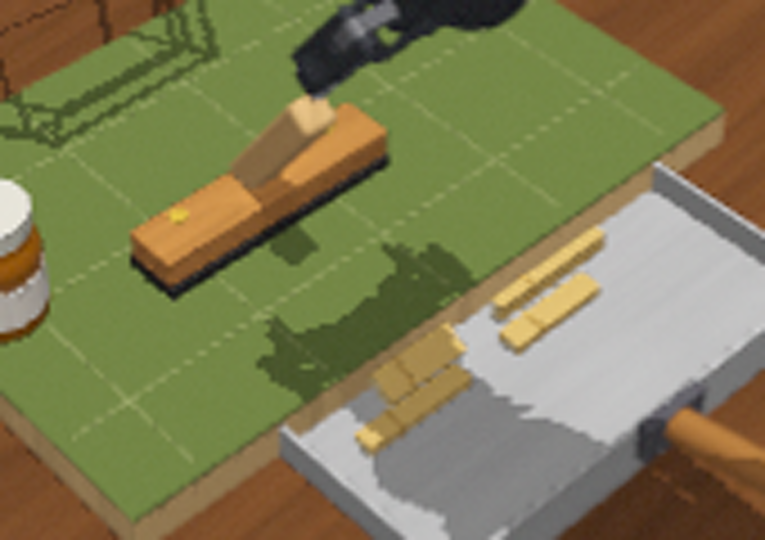

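```bash
python3 -m handwheel '{"translation":[[0.024,0,-0.035],[0.024,0,-0.035],[0,0,0],[0,0,0]],"turn":[[0,0,0],[0,0,0],[0,0,0],[0,0,0]],"fingers":[1,1,1,1]}'
python3 -c "
from h import *
T=pose();np.save('T15.npy',T)
im=grab_frame('wrist');cv2.imwrite('pics/w15.png',im[...,::-1]);cv2.imwrite('pics/w15z.png',cv2.resize(im[0:200,100:500],None,fx=2,fy=2,interpolation=2)[...,::-1])"
```

```text
time_s: 16.23
position: [0.3975, 0.107, 0.2525]
ee_rot: [0.297, 0.038, 0.954, -0.013]
ft_force: [0.5, -0.4, -0.6]
grip_width: 0.0852
```

View pics/w15z.png

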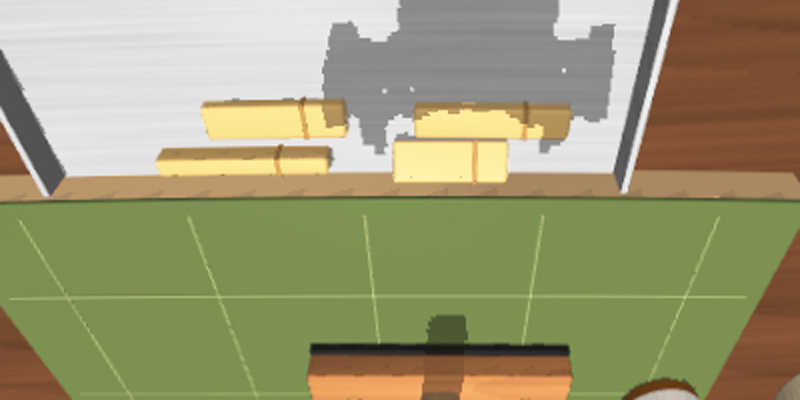

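```bash
python3 -c "
from h import *
from workcell import workorder
print(bot.state()['dq'],bot.state()['ft_force']);print(workorder.hand_in())"
```

```text
[-0.0059  0.0087  0.0006  0.002   0.001   0.0006] [-0.1094 -0.2755 -0.7726]
the job is handed in; nothing more can be done
None
```

I raked all four offcuts off the front edge into the pan and stood the scraper back on the board. I then let go and handed the job in at about 16 s of the 51 s allowed; the hand-in gave no verdict.

- **Strokes:** I gripped the scraper by its leaning handle and made two strokes. The first took offcuts 1 and 2, the second took 3 and 4. Partway through the second stroke the scraper had risen about 8 mm above the board, so I backed off, lowered it and finished the stroke.
- **Offcuts:** the last pictures show all four in the pan near its mouth, beyond the board's front edge. Offcut 3 seems to lean slightly against the board's front face, and offcut 1 lies tight against it. Both appear well below the 45 mm limit, but I judged that by eye and did not measure their heights.
- **Scraper:** it stands flat on its foot on the board. I judged this from the pictures too; after release I measured neither its tilt nor its height.
- **Surroundings:** the paper weight, glue jar and tape roll look unmoved. I saw no contact with the lantern frame. I did not compare the scissors, pot, brush or awl before and after, but the arm did not work near them.
- **Forces:** the largest force I read at the wrist was about 8 N, while raking. The hand ended about 0.1 m or more clear of everything.

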